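# Find the full sugar tin

### The job

One of the three matching cream tins with brass lids is full of hard brown sugar and the other two are empty: lift them to feel which is the full one. Stand the full tin in the middle of the blue tile, and leave the two empty tins standing where they were (put back any you have lifted). Set every tin down gently rather than dropping it, and let none tip over.

Things in the scene. Friction and masses are not known exactly. Their poses are not given: they have to be found in the camera images.
- tin_a: One of three identical round tins: cream, with a brass lid that stays on; 64 mm across, 100 mm tall (the lid is the top 18 mm). Origin: centre of its underside, z up; yaw means nothing. One of the three, a different one each time and not known by its name, is full and weighs 0.33 to 0.45 kg; the other two are empty and weigh 0.09 to 0.13 kg. They can be told apart only by weight.
- tin_b: One of three identical round tins: cream, with a brass lid that stays on; 64 mm across, 100 mm tall (the lid is the top 18 mm). Origin: centre of its underside, z up; yaw means nothing. One of the three, a different one each time and not known by its name, is full and weighs 0.33 to 0.45 kg; the other two are empty and weigh 0.09 to 0.13 kg. They can be told apart only by weight.
- tin_c: One of three identical round tins: cream, with a brass lid that stays on; 64 mm across, 100 mm tall (the lid is the top 18 mm). Origin: centre of its underside, z up; yaw means nothing. One of the three, a different one each time and not known by its name, is full and weighs 0.33 to 0.45 kg; the other two are empty and weigh 0.09 to 0.13 kg. They can be told apart only by weight.
- tile: Square blue ceramic tile with a thin white line inside its edge, lying fixed on the red table; 160 x 160 mm, 15 mm thick. Origin: centre of its underside; z up, x and y along its sides.
Things that resemble listed ones, but are neither listed nor needed, are in the scene too. Leave any pink or purple look-alike of the tin_a alone.

How it is judged:
By the outcome, as a careful person would: the job done as asked, in the order asked, and still so for the second after the job is handed in, with the robot touching nothing.
It also fails if it takes over 64 s, if anything falls off the work surface, if the arm or the gripper's body presses on something with over 40 N, if the wrist force passes 120 N, or if a joint passes its speed limit or range.

### The arm

A 7-joint arm with a two-finger parallel gripper is mounted at the origin on the work surface. World frame = base frame: x ahead of the robot, y to its left, z up, the work surface at z = 0. Lengths are in mm, angles in rad, forces in N, time in s.
With the tool pointing down it reaches from about 425 to 1025 mm from the base axis. Payload 9.4 kg.
Tool frame: the origin (TCP) lies at the very end of the fingers, on their centre line; the grasp point (between the pads) lies 19 mm behind it; z points along the fingers, y is the line along which they close (so a half turn about z gives the same grasp; the last joint's range is limited). The gripper opens to 93 mm and grips with 3 to 60 N. Pads are 15 mm wide; open, the fingers measure 128 mm over their backs; the gripper's body (75 mm by 188 mm) begins 65 mm behind the grasp point.
Start: joints at [1.151, 0.599, -0.003, 1.599, 0.002, 0.943, -0.08], TCP at [243.68, -682.821, 192.018] pointing down, gripper open.
Joint ranges: [-2.57, 2.57], [-0.35, 1.97], [-1.29, 1.29], [0.11, 2.56], [-1.05, 4.19], [0.11, 1.86], [-2.63, 2.63]. Speed limits (rad/s): [2.22, 2.22, 3.01, 3.01, 3.14, 3.14, 3.14].

### API

Orientations are given as a 3x3 rotation matrix whose columns are the frame's x, y, z axes.
In Python, from workcell import sensors, vision, r, models gives the robot as it stands.
- The arm moves only by the tool servo_tool, never from a script. Its argument "deltas" is a list of rows, each an object with "claw": the finger opening in m, from 0 to 0.093; "offset": the shift along the world's x, y, z in m, a list of three; "rot": the turn, a rotation vector about the world's x, y, z in degrees, a list of three. In form: [{"claw": claw, "offset": [x, y, z], "rot": [rx, ry, rz]}, ...]. A call has 1 to 20 rows; each row shifts and turns the commanded pose from where the row before left it; what a row does not reach is not made up. A row lasts 1/10 s, in which the tool goes at most 50 mm and 8.59 degrees, less where a joint would pass 70% of its speed; a pose out of reach is approached as far as the arm can. A call with a gripper value outside its range is refused whole. The fingers move at their own pace and stop on an object; "squeeze" is the grip in N (left out, the last holds). Time passes only in rows, so rows that do not move let the fingers close. It gives the time, the measured TCP pose, the force, the opening and the grip force at its end, in the units of the state.
- sensors.observe(): the state, without advancing time (a new reading comes with each control period).
- vision.snapshot(name): name is "scene" or "top"; returns a dict with "frame" (400x640x3 uint8, red, green, blue), "camera_matrix" (3x3 intrinsics, pixels), "D" ([k1, k2, p1, p2, k3] as OpenCV has them; the pictures are not rectified), "extrinsics" (4x4, takes a point from camera to world coordinates). Camera axes: x right, y up, looking along -z (the intrinsics and any distortion apply to the point x, -y, -z); pixel columns grow to the right and rows downward; lengths in mm; the calibration is good to about 2 mm. A picture is of the moment at which its call begins. There is no depth.
- r.close_job(): hands the job in; it is judged then, once.
Trained networks look in the newest picture that a camera, given by its name, has taken for a name from the list of things; names that differ only in an ending like _2 or _b are one class to them, and where a whole thing is asked for, a point or a joint stands for the part that bears it (a point fixed in the world has none). Each returns a list of dicts, best first, with "conf" (0 to 1); they miss things now and then, are a little off and sometimes report something else, mostly with a low value. They report only what shows in the picture. A call takes as long as a camera call. They do not tell look-alikes from the thing itself.
- models.recognise(camera, label): "position" ([column, row] as shares, 0 to 1, of the picture: columns of its width, rows of its height, amid what is visible of it).
The state is a dict: "t": time; "joint_positions": joint angles; "dq": joint speeds; "joint_torque": joint torques, N m; "tcp_pos": TCP position; "ee_rot": TCP orientation; "force": force on the tool from outside, world axes, zero at the start; "ft_torque": the same for the moment, N m; "finger_gap": opening from 0.0 (shut) to 1.0 (fully open); "grasp_force": force on a finger pad.
Only numpy, scipy, OpenCV 4.12 (cv2) and the standard library are available. Lean on these libraries where they do the work, as an engineer would, in place of code of your own. Each camera call takes 0.05 s, during which the arm holds its last target. There are 200 camera calls.

## Working session

There is one attempt and no reset: what is moved stays moved. The work goes in short steps, Python scripts to look and compute and a tool call to move; the robot and the scene stay as the last step left them, time stands still between calls to the robot, and variables do not carry over. Pictures are saved under pics/ and viewed, at most 10 in all, crops included, and the job is handed in when it is done.

Besides the shell and the picture viewer there is one more tool, called after "Call:" as name(argument=value, ...), one argument or row to a line, values as JSON. servo_tool: Moves the arm, as the interface text tells. Its arguments: {"type":"object","properties":{"deltas":{"type":"array","items":{"type":"object","properties":{"claw":{"type":"number"},"offset":{"type":"array","items":{"type":"number"}},"rot":{"type":"array","items":{"type":"number"}}}}},"squeeze":{"type":"number"}},"required":["deltas"]}

```bash
mkdir -p pics; cat > h.py <<'E'
import numpy as np, cv2
from workcell import sensors, vision, r, models
def ray(s,uv,z):
    p=cv2.undistortPoints(np.array([[uv]],float),s["camera_matrix"],np.array(s["D"],float))[0,0]
    T=np.array(s["extrinsics"]);d=T[:3,:3]@np.array([p[0],-p[1],-1]);o=T[:3,3]
    return o+d*(z-o[2])/d[2]
def proj(s,P):
    T=np.linalg.inv(np.array(s["extrinsics"]));p=(T[:3,:3]@np.array(P,float).T).T+T[:3,3]
    p=p*[1,-1,-1]
    return cv2.projectPoints(p,np.zeros(3),np.zeros(3),np.array(s["camera_matrix"]),np.array(s["D"],float))[0][:,0]
E
python3 - <<'E'
from h import *
for n in("scene","top"):
    s=vision.snapshot(n); cv2.imwrite(f"pics/{n}0.png",s["frame"][:,:,::-1])
    print(n,np.round(s["extrinsics"],2).tolist())
    for l in("tin_a","tile"):
        for d in models.recognise(n,l):
            uv=np.array(d["position"])*[640,400]
            print(l,round(d["conf"],2),uv.round(),ray(s,uv,100 if n=="top" and l!="tile" else 50 if l!="tile" else 15).round())
o=sensors.observe();print(o["t"],o["tcp_pos"],np.round(o["ee_rot"],3).tolist(),o["force"])
E
```

```text
scene [[0.23, -0.6, 0.76, 1182.47], [0.97, 0.16, -0.17, -170.73], [-0.02, 0.78, 0.62, 594.23], [0.0, 0.0, 0.0, 1.0]]
tin_a 0.97 [412. 148.] [366. 246.  50.]
tin_a 0.78 [373. 185.] [494.  97.  50.]
tin_a 0.77 [472. 177.] [523. 329.  50.]
tin_a 0.75 [391. 223.] [625.  90.  50.]
tin_a 0.68 [357. 161.] [388.  91.  50.]
tin_a 0.6 [191. 214.] [ 490. -308.   50.]
tile 0.61 [289. 222.] [ 529. -107.   15.]
top [[-0.02, 1.0, -0.04, 456.45], [-1.0, -0.02, 0.0, -3.56], [0.0, 0.04, 1.0, 1066.89], [0.0, 0.0, 0.0, 1.0]]
tin_a 0.9 [462. 200.] [ 494. -300.  100.]
tin_a 0.81 [271. 140.] [621.  79. 100.]
tin_a 0.74 [159. 183.] [539. 302. 100.]
tin_a 0.72 [195. 268.] [370. 231. 100.]
tin_a 0.64 [261. 195.] [513.  99. 100.]
tin_a 0.57 [261. 252.] [399. 100. 100.]
tile 0.68 [358. 192.] [ 519. -102.   15.]
0.3 [ 243.63253672 -682.66682875  191.71155209] [[0.942, 0.336, -0.0], [0.336, -0.942, 0.0], [-0.0, -0.001, -1.0]] [ 0.56930346 -0.02467214  0.19688926]
```

View pics/scene0.png

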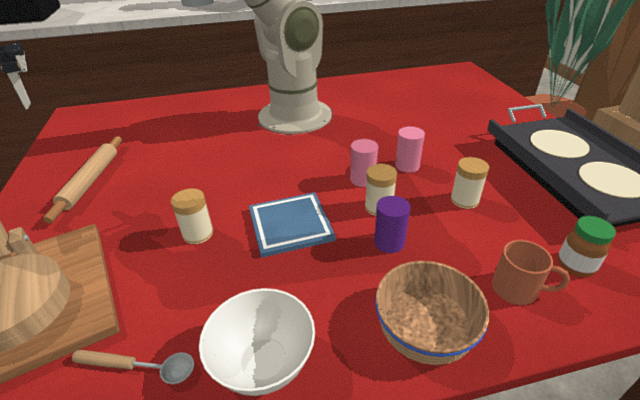

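View pics/top0.png

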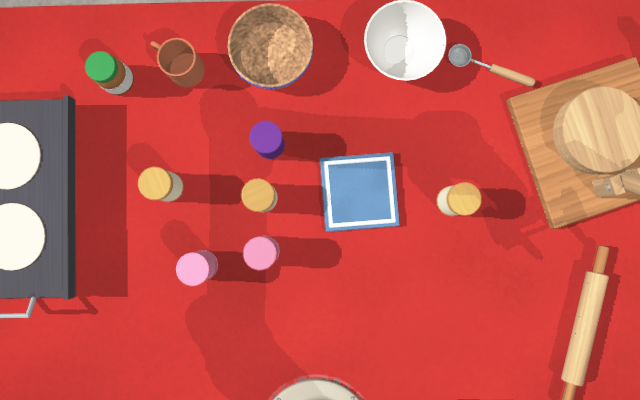

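The scene view shows three cream tins with brass lids at about (192,216), (380,190) and (469,183). In the top view their lids are at (464,199), (259,195) and (155,183). The look-alikes are purple at top (266,138) and pink at top (196,268) and (261,252). Only the three cream and brass ones fit the description. The tile is at top (359,192). Next I measure the lids and the tile, and confirm with one enlarged crop.

```bash
python3 - <<'E'
from h import *
s=vision.snapshot("top");f=s["frame"];hsv=cv2.cvtColor(f,cv2.COLOR_RGB2HSV)
m=cv2.inRange(hsv,(14,90,120),(28,255,255))
vis=f[:,:,::-1].copy()
for c in[(464,199),(259,195),(155,183)]:
    k=np.zeros_like(m);cv2.circle(k,c,28,255,-1)
    n,l,st,ce=cv2.connectedComponentsWithStats(m&k);i=1+np.argmax(st[1:,4])
    cn=cv2.findContours((l==i).astype(np.uint8),0,1)[0][0];(u,v),rad=cv2.minEnclosingCircle(cn)
    print("lid",ce[i].round(1),(round(u,1),round(v,1)),round(rad,1),st[i],ray(s,(u,v),100).round(1), "diam mm",(np.linalg.norm(ray(s,(u+rad,v),100)-ray(s,(u-rad,v),100))).round(1))
    P=ray(s,(u,v),100)
    for z in(0,100):
        q=proj(s,[[P[0]+32*np.cos(a),P[1]+32*np.sin(a),z] for a in np.linspace(0,6.28,40)])
        cv2.polylines(vis,[q.astype(int)],True,(0,255,0) if z else (255,0,0))
b=cv2.inRange(hsv,(95,60,60),(120,255,255));b[:,:315]=0;b[:,405:]=0
b=cv2.morphologyEx(b,cv2.MORPH_CLOSE,np.ones((9,9)))
cn=max(cv2.findContours(b,0,1)[0],key=cv2.contourArea)
bx=cv2.boxPoints(cv2.minAreaRect(cn));P=np.array([ray(s,p,15) for p in bx])
print("tile",P.round(1).tolist(),P.mean(0).round(1),np.linalg.norm(P[1]-P[0]),np.linalg.norm(P[2]-P[1]))
cv2.imwrite("pics/c1.png",cv2.resize(vis[90:300,120:520],None,fx=2,fy=2))
E
```

```text
lid [463.4 198.6] (463.4, 198.7) 17.0 [447 183  34  32 882] [ 497.3 -302.3  100. ] diam mm 68.1
lid [257.7 194.8] (257.6, 194.9) 16.7 [242 179  33  33 853] [512.5 106.1 100. ] diam mm 66.2
lid [155.1 183.1] (155.1, 183.1) 17.4 [138 167  35  33 901] [539.9 309.5 100. ] diam mm 69.4
tile [[595.5, -19.3, 15.0], [605.4, -178.3, 15.0], [446.8, -186.9, 15.0], [437.2, -28.9, 15.0]] [ 521.2 -103.4   15. ] 159.22504887740936 158.8049951686918
```

View pics/c1.png

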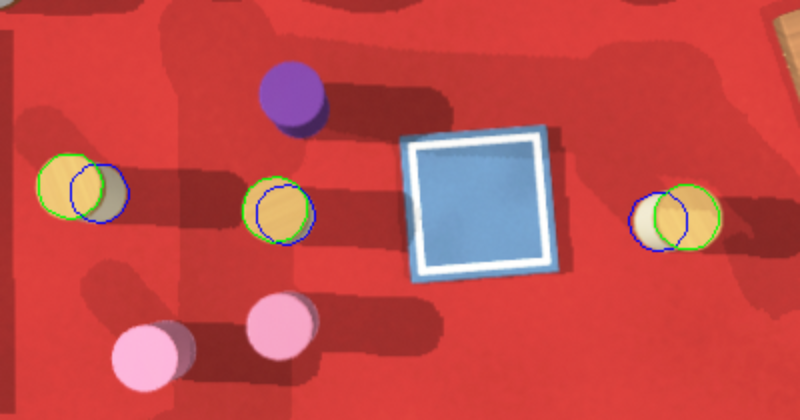

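The enlarged crop confirms the three brass-lidded cream tins. The fitted lid circles (64 mm) sit on them, and the tile measures 159 mm square. As a quick cross-check I'll use the other camera.

```bash
python3 - <<'E'
from h import *
s=vision.snapshot("scene");hsv=cv2.cvtColor(s["frame"],cv2.COLOR_RGB2HSV)
m=cv2.inRange(hsv,(14,90,80),(28,255,255))
for P in[(497.3,-302.3),(512.5,106.1),(539.9,309.5)]:
    c=proj(s,[[*P,91]])[0]
    k=np.zeros_like(m);cv2.circle(k,tuple(int(x) for x in c),22,255,-1)
    n,l,st,ce=cv2.connectedComponentsWithStats(m&k);i=1+np.argmax(st[1:,4])
    print(P,c.round(1),ce[i].round(1),st[i],(ray(s,ce[i],91)-ray(s,c,91)).round(1))
E
```

```text
(497.3, -302.3) [189.2 200.5] [187.9 201.5] [171 189  35  26 705] [ 2.5 -2.4  0. ]
(512.5, 106.1) [380.8 174.6] [381.3 175.2] [367 164  30  24 587] [2.4 0.3 0. ]
(539.9, 309.5) [471.4 167.7] [472.6 168.2] [458 157  31  23 570] [2.8 1.4 0. ]
```

Call:
servo_tool(
  deltas=[
    {"claw": 0.093,"offset": [0.021,0.0315,0]},
    {"claw": 0.093,"offset": [0.021,0.0315,0]},
    {"claw": 0.093,"offset": [0.021,0.0315,0]},
    {"claw": 0.093,"offset": [0.021,0.0315,0]},
    {"claw": 0.093,"offset": [0.021,0.0315,0]},
    {"claw": 0.093,"offset": [0.021,0.0315,0]},
    {"claw": 0.093,"offset": [0.021,0.0315,0]},
    {"claw": 0.093,"offset": [0.021,0.0315,0]},
    {"claw": 0.093,"offset": [0.021,0.0315,0]},
    {"claw": 0.093,"offset": [0.021,0.0315,0]},
    {"claw": 0.093,"offset": [0.021,0.0315,0]},
    {"claw": 0.093,"offset": [0.021,0.0315,0]},
    {"claw": 0.093,"offset": [0,0,0]},
    {"claw": 0.093,"offset": [0,0,0]},
  ],
)

```text
schema error: expected keys claw, offset, rot
```

Call:
servo_tool(
  deltas=[
    {"claw": 0.093,"offset": [0.021,0.0315,0],"rot": [0,0,0]},
    {"claw": 0.093,"offset": [0.021,0.0315,0],"rot": [0,0,0]},
    {"claw": 0.093,"offset": [0.021,0.0315,0],"rot": [0,0,0]},
    {"claw": 0.093,"offset": [0.021,0.0315,0],"rot": [0,0,0]},
    {"claw": 0.093,"offset": [0.021,0.0315,0],"rot": [0,0,0]},
    {"claw": 0.093,"offset": [0.021,0.0315,0],"rot": [0,0,0]},
    {"claw": 0.093,"offset": [0.021,0.0315,0],"rot": [0,0,0]},
    {"claw": 0.093,"offset": [0.021,0.0315,0],"rot": [0,0,0]},
    {"claw": 0.093,"offset": [0.021,0.0315,0],"rot": [0,0,0]},
    {"claw": 0.093,"offset": [0.021,0.0315,0],"rot": [0,0,0]},
    {"claw": 0.093,"offset": [0.021,0.0315,0],"rot": [0,0,0]},
    {"claw": 0.093,"offset": [0.021,0.0315,0],"rot": [0,0,0]},
    {"claw": 0.093,"offset": [0,0,0],"rot": [0,0,0]},
    {"claw": 0.093,"offset": [0,0,0],"rot": [0,0,0]},
  ],
)

```text
t: 1.8
tcp_pos: [496.2, -304.1, 192.1]
ee_rot: [[0.941, 0.338, 0.0], [0.338, -0.941, -0.0], [0.0, 0.0, -1.0]]
force: [0.0, -1.3, 0.0]
finger_gap: 1.0
grasp_force: 0.0
```

Call:
servo_tool(
  deltas=[
    {"claw": 0.093,"offset": [0.001,0,-0.03],"rot": [0,0,0]},
    {"claw": 0.093,"offset": [0.001,0,-0.03],"rot": [0,0,0]},
    {"claw": 0.093,"offset": [0,0,-0.03],"rot": [0,0,0]},
    {"claw": 0.093,"offset": [0,0,-0.03],"rot": [0,0,0]},
    {"claw": 0.093,"offset": [0,0,-0.026],"rot": [0,0,0]},
    {"claw": 0.093,"offset": [0,0,0],"rot": [0,0,0]},
    {"claw": 0.06,"offset": [0,0,0],"rot": [0,0,0]},
    {"claw": 0.055,"offset": [0,0,0],"rot": [0,0,0]},
    {"claw": 0.055,"offset": [0,0,0],"rot": [0,0,0]},
    {"claw": 0.055,"offset": [0,0,0],"rot": [0,0,0]},
    {"claw": 0.055,"offset": [0,0,0],"rot": [0,0,0]},
    {"claw": 0.055,"offset": [0,0,0],"rot": [0,0,0]},
  ],
  squeeze=20,
)

```text
t: 3.0
tcp_pos: [498.2, -305.2, 47.1]
ee_rot: [[0.942, 0.336, 0.001], [0.336, -0.942, -0.001], [0.001, 0.001, -1.0]]
force: [-0.9, 0.8, 7.8]
finger_gap: 0.688
grasp_force: 20.0
```

Call:
servo_tool(
  deltas=[
    {"claw": 0.055,"offset": [0,0,0.01],"rot": [0,0,0]},
    {"claw": 0.055,"offset": [0,0,0.015],"rot": [0,0,0]},
    {"claw": 0.055,"offset": [0,0,0.015],"rot": [0,0,0]},
    {"claw": 0.055,"offset": [0,0,0.01],"rot": [0,0,0]},
    {"claw": 0.055,"offset": [0,0,0],"rot": [0,0,0]},
    {"claw": 0.055,"offset": [0,0,0],"rot": [0,0,0]},
    {"claw": 0.055,"offset": [0,0,0],"rot": [0,0,0]},
    {"claw": 0.055,"offset": [0,0,0],"rot": [0,0,0]},
    {"claw": 0.055,"offset": [0,0,0],"rot": [0,0,0]},
  ],
)

```text
t: 3.9
tcp_pos: [497.5, -304.7, 95.5]
ee_rot: [[0.942, 0.336, -0.001], [0.336, -0.942, 0.0], [-0.001, -0.001, -1.0]]
force: [-0.1, -0.4, -0.1]
finger_gap: 0.69
grasp_force: 20.0
```

```bash
cat > w.py <<'E'
from h import *
F=[];J=[]
for i in range(5):
    vision.snapshot("top");o=sensors.observe();F.append(o["force"]);J.append(o["joint_torque"])
print(np.mean(F,0).round(2),np.std(F,0).round(2),o["tcp_pos"].round(1) if hasattr(o["tcp_pos"],"round") else o["tcp_pos"],o["finger_gap"],o["t"])
E
python3 w.py
```

```text
[ 0.2   0.32 -1.02] [0.65 0.72 0.84] [ 497.6 -304.8   95.9] 0.6857058306558789 4.15
```

```bash
sed -i 's/range(5)/range(14)/' w.py; python3 w.py
```

```text
[ 0.06 -0.13 -0.67] [0.53 0.44 0.41] [ 497.7 -304.8   96. ] 0.6877928296995671 4.85
```

About 0.7 N, so this tin is empty. I'll put it back.

Call:
servo_tool(
  deltas=[
    {"claw": 0.055,"offset": [0,0,-0.015],"rot": [0,0,0]},
    {"claw": 0.055,"offset": [0,0,-0.015],"rot": [0,0,0]},
    {"claw": 0.055,"offset": [0,0,-0.01],"rot": [0,0,0]},
    {"claw": 0.055,"offset": [0,0,-0.004],"rot": [0,0,0]},
    {"claw": 0.055,"offset": [0,0,-0.002],"rot": [0,0,0]},
    {"claw": 0.055,"offset": [0,0,-0.002],"rot": [0,0,0]},
    {"claw": 0.055,"offset": [0,0,-0.001],"rot": [0,0,0]},
    {"claw": 0.055,"offset": [0,0,-0.001],"rot": [0,0,0]},
    {"claw": 0.055,"offset": [0,0,0],"rot": [0,0,0]},
    {"claw": 0.055,"offset": [0,0,0],"rot": [0,0,0]},
  ],
)

```text
t: 5.85
tcp_pos: [497.9, -305.0, 47.1]
ee_rot: [[0.942, 0.336, 0.001], [0.336, -0.942, -0.001], [0.001, 0.001, -1.0]]
force: [-1.4, 0.6, 7.9]
finger_gap: 0.685
grasp_force: 20.0
```

Call:
servo_tool(
  deltas=[
    {"claw": 0.07,"offset": [0,0,0],"rot": [0,0,0]},
    {"claw": 0.08,"offset": [0,0,0],"rot": [0,0,0]},
    {"claw": 0.093,"offset": [0,0,0],"rot": [0,0,0]},
    {"claw": 0.093,"offset": [0,0,0],"rot": [0,0,0]},
    {"claw": 0.093,"offset": [0,0,0],"rot": [0,0,0]},
    {"claw": 0.093,"offset": [0,0,0.03],"rot": [0,0,0]},
    {"claw": 0.093,"offset": [0,0,0.03],"rot": [0,0,0]},
    {"claw": 0.093,"offset": [0,0,0.03],"rot": [0,0,0]},
    {"claw": 0.093,"offset": [0,0,0.03],"rot": [0,0,0]},
    {"claw": 0.093,"offset": [0.001,0.041,0],"rot": [0,0,0]},
    {"claw": 0.093,"offset": [0.002,0.041,0],"rot": [0,0,0]},
    {"claw": 0.093,"offset": [0.002,0.041,0],"rot": [0,0,0]},
    {"claw": 0.093,"offset": [0.002,0.041,0],"rot": [0,0,0]},
    {"claw": 0.093,"offset": [0.002,0.041,0],"rot": [0,0,0]},
    {"claw": 0.093,"offset": [0.002,0.041,0],"rot": [0,0,0]},
    {"claw": 0.093,"offset": [0.002,0.041,0],"rot": [0,0,0]},
    {"claw": 0.093,"offset": [0.001,0.041,0],"rot": [0,0,0]},
    {"claw": 0.093,"offset": [0.001,0.041,0],"rot": [0,0,0]},
    {"claw": 0.093,"offset": [0,0.041,0],"rot": [0,0,0]},
    {"claw": 0.093,"offset": [0,0,0],"rot": [0,0,0]},
  ],
)

```text
t: 7.85
tcp_pos: [512.6, 111.5, 166.0]
ee_rot: [[0.939, 0.344, 0.001], [0.344, -0.939, 0.003], [0.001, -0.002, -1.0]]
force: [0.4, -0.6, -0.7]
finger_gap: 1.001
grasp_force: 0.0
```

Call:
servo_tool(
  deltas=[
    {"claw": 0.093,"offset": [0,0,0],"rot": [0,0,0]},
    {"claw": 0.093,"offset": [0,0,0],"rot": [0,0,0]},
  ],
)

```text
t: 8.05
tcp_pos: [512.6, 103.9, 165.9]
ee_rot: [[0.942, 0.335, -0.0], [0.335, -0.942, -0.001], [-0.001, 0.001, -1.0]]
force: [-0.5, -0.2, -0.3]
finger_gap: 1.0
grasp_force: 0.0
```

Call:
servo_tool(
  deltas=[
    {"claw": 0.093,"offset": [0.001,0.001,-0.03],"rot": [0,0,0]},
    {"claw": 0.093,"offset": [0,0,-0.03],"rot": [0,0,0]},
    {"claw": 0.093,"offset": [0,0,-0.03],"rot": [0,0,0]},
    {"claw": 0.093,"offset": [0,0,-0.028],"rot": [0,0,0]},
    {"claw": 0.093,"offset": [0,0,0],"rot": [0,0,0]},
    {"claw": 0.093,"offset": [0,0,0],"rot": [0,0,0]},
    {"claw": 0.06,"offset": [0,0,0],"rot": [0,0,0]},
    {"claw": 0.055,"offset": [0,0,0],"rot": [0,0,0]},
    {"claw": 0.055,"offset": [0,0,0],"rot": [0,0,0]},
    {"claw": 0.055,"offset": [0,0,0],"rot": [0,0,0]},
    {"claw": 0.055,"offset": [0,0,0],"rot": [0,0,0]},
    {"claw": 0.055,"offset": [0,0,0],"rot": [0,0,0]},
  ],
)

```text
t: 9.25
tcp_pos: [514.0, 106.3, 48.7]
ee_rot: [[0.942, 0.336, 0.001], [0.336, -0.942, 0.0], [0.001, 0.0, -1.0]]
force: [-0.1, -1.3, 7.7]
finger_gap: 0.691
grasp_force: 20.0
```

Call:
servo_tool(
  deltas=[
    {"claw": 0.055,"offset": [0,0,0.01],"rot": [0,0,0]},
    {"claw": 0.055,"offset": [0,0,0.015],"rot": [0,0,0]},
    {"claw": 0.055,"offset": [0,0,0.015],"rot": [0,0,0]},
    {"claw": 0.055,"offset": [0,0,0.01],"rot": [0,0,0]},
    {"claw": 0.055,"offset": [0,0,0],"rot": [0,0,0]},
    {"claw": 0.055,"offset": [0,0,0],"rot": [0,0,0]},
    {"claw": 0.055,"offset": [0,0,0],"rot": [0,0,0]},
    {"claw": 0.055,"offset": [0,0,0],"rot": [0,0,0]},
    {"claw": 0.055,"offset": [0,0,0],"rot": [0,0,0]},
  ],
)

```text
t: 10.15
tcp_pos: [513.4, 106.1, 97.5]
ee_rot: [[0.942, 0.336, -0.001], [0.336, -0.942, -0.0], [-0.001, -0.0, -1.0]]
force: [0.0, 0.2, -4.0]
finger_gap: 0.693
grasp_force: 20.0
```

```bash
python3 w.py
```

```text
[ 0.21  0.11 -4.02] [0.44 0.43 0.58] [513.7 106.2  98. ] 0.6892071671072799 10.85
```

4.0 N, or about 0.41 kg, so this is the full tin. I'll carry it over the tile.

Call:
servo_tool(
  deltas=[
    {"claw": 0.055,"offset": [0.001,-0.01,0.01],"rot": [0,0,0]},
    {"claw": 0.055,"offset": [0.001,-0.02,0.01],"rot": [0,0,0]},
    {"claw": 0.055,"offset": [0.001,-0.03,0],"rot": [0,0,0]},
    {"claw": 0.055,"offset": [0.001,-0.03,0],"rot": [0,0,0]},
    {"claw": 0.055,"offset": [0.001,-0.03,0],"rot": [0,0,0]},
    {"claw": 0.055,"offset": [0.001,-0.03,0],"rot": [0,0,0]},
    {"claw": 0.055,"offset": [0.001,-0.03,0],"rot": [0,0,0]},
    {"claw": 0.055,"offset": [0.001,-0.02,0],"rot": [0,0,0]},
    {"claw": 0.055,"offset": [0,-0.01,0],"rot": [0,0,0]},
    {"claw": 0.055,"offset": [0,0,0],"rot": [0,0,0]},
    {"claw": 0.055,"offset": [0,0,0],"rot": [0,0,0]},
    {"claw": 0.055,"offset": [0,0,0],"rot": [0,0,0]},
    {"claw": 0.055,"offset": [0,0,0],"rot": [0,0,0]},
  ],
)

```text
t: 12.15
tcp_pos: [521.8, -102.6, 118.1]
ee_rot: [[0.941, 0.338, -0.0], [0.338, -0.941, 0.0], [0.0, -0.0, -1.0]]
force: [0.2, -0.3, -4.1]
finger_gap: 0.694
grasp_force: 20.0
```

```bash
python3 - <<'E'
from h import *
s=vision.snapshot("scene");cv2.imwrite("pics/c2.png",cv2.resize(s["frame"][60:280,150:420,::-1],None,fx=2.5,fy=2.5))
print(proj(s,[[522,-104,15]]))
E
```

```text
[[289.54102042 219.65562532]]
```

View pics/c2.png

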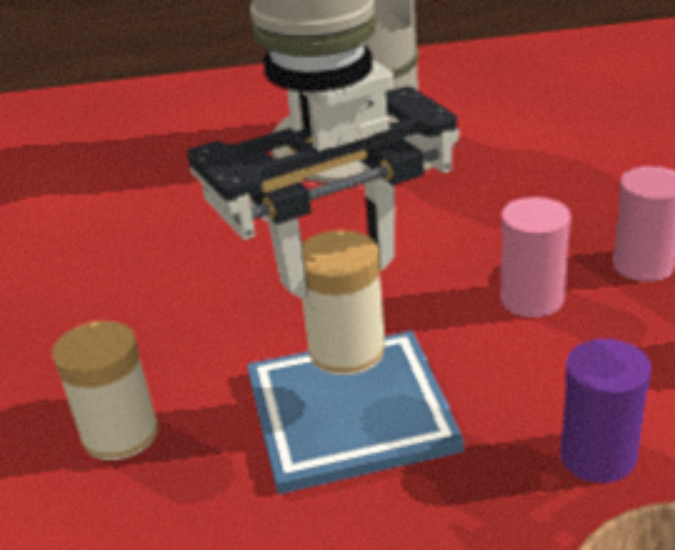

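The picture shows the tin held upright over the tile at crop (345,300), with the first tin standing at crop (105,390). I'll lower it gently.

Call:
servo_tool(
  deltas=[
    {"claw": 0.055,"offset": [0,-0.001,-0.01],"rot": [0,0,0]},
    {"claw": 0.055,"offset": [0,0,-0.015],"rot": [0,0,0]},
    {"claw": 0.055,"offset": [0,0,-0.01],"rot": [0,0,0]},
    {"claw": 0.055,"offset": [0,0,-0.007],"rot": [0,0,0]},
    {"claw": 0.055,"offset": [0,0,-0.004],"rot": [0,0,0]},
    {"claw": 0.055,"offset": [0,0,-0.002],"rot": [0,0,0]},
    {"claw": 0.055,"offset": [0,0,-0.002],"rot": [0,0,0]},
    {"claw": 0.055,"offset": [0,0,-0.001],"rot": [0,0,0]},
    {"claw": 0.055,"offset": [0,0,-0.001],"rot": [0,0,0]},
    {"claw": 0.055,"offset": [0,0,-0.001],"rot": [0,0,0]},
    {"claw": 0.055,"offset": [0,0,0],"rot": [0,0,0]},
    {"claw": 0.055,"offset": [0,0,0],"rot": [0,0,0]},
  ],
)

```text
t: 13.4
tcp_pos: [521.7, -104.8, 65.1]
ee_rot: [[0.942, 0.336, 0.0], [0.336, -0.942, -0.0], [0.0, 0.0, -1.0]]
force: [-0.1, -0.1, -4.3]
finger_gap: 0.689
grasp_force: 20.0
```

Still hanging, so I go down in half-millimetre steps.

Call:
servo_tool(
  deltas=[
    {"claw": 0.055,"offset": [0,0,-0.0005],"rot": [0,0,0]},
    {"claw": 0.055,"offset": [0,0,-0.0005],"rot": [0,0,0]},
    {"claw": 0.055,"offset": [0,0,-0.0005],"rot": [0,0,0]},
    {"claw": 0.055,"offset": [0,0,-0.0005],"rot": [0,0,0]},
    {"claw": 0.055,"offset": [0,0,0],"rot": [0,0,0]},
    {"claw": 0.055,"offset": [0,0,0],"rot": [0,0,0]},
  ],
)

```text
t: 14.0
tcp_pos: [521.7, -104.9, 63.7]
ee_rot: [[0.942, 0.336, 0.0], [0.336, -0.942, -0.0], [0.0, 0.0, -1.0]]
force: [-2.3, -0.4, 6.8]
finger_gap: 0.689
grasp_force: 20.0
```

Call:
servo_tool(
  deltas=[
    {"claw": 0.07,"offset": [0,0,0],"rot": [0,0,0]},
    {"claw": 0.08,"offset": [0,0,0],"rot": [0,0,0]},
    {"claw": 0.093,"offset": [0,0,0],"rot": [0,0,0]},
    {"claw": 0.093,"offset": [0,0,0],"rot": [0,0,0]},
    {"claw": 0.093,"offset": [0,0,0],"rot": [0,0,0]},
    {"claw": 0.093,"offset": [0,0,0.03],"rot": [0,0,0]},
    {"claw": 0.093,"offset": [0,0,0.03],"rot": [0,0,0]},
    {"claw": 0.093,"offset": [0,0,0.03],"rot": [0,0,0]},
    {"claw": 0.093,"offset": [0,0,0.03],"rot": [0,0,0]},
    {"claw": 0.093,"offset": [0,0,0.03],"rot": [0,0,0]},
    {"claw": 0.093,"offset": [-0.01,-0.03,0.02],"rot": [0,0,0]},
    {"claw": 0.093,"offset": [-0.02,-0.04,0],"rot": [0,0,0]},
    {"claw": 0.093,"offset": [-0.02,-0.04,0],"rot": [0,0,0]},
    {"claw": 0.093,"offset": [-0.02,-0.04,0],"rot": [0,0,0]},
    {"claw": 0.093,"offset": [-0.02,-0.04,0],"rot": [0,0,0]},
    {"claw": 0.093,"offset": [-0.02,-0.04,0],"rot": [0,0,0]},
    {"claw": 0.093,"offset": [-0.02,-0.04,0],"rot": [0,0,0]},
    {"claw": 0.093,"offset": [-0.02,-0.04,0],"rot": [0,0,0]},
    {"claw": 0.093,"offset": [0,0,0],"rot": [0,0,0]},
    {"claw": 0.093,"offset": [0,0,0],"rot": [0,0,0]},
  ],
)

```text
t: 16.0
tcp_pos: [370.9, -415.4, 232.7]
ee_rot: [[0.943, 0.334, -0.0], [0.334, -0.943, 0.0], [-0.0, -0.001, -1.0]]
force: [0.0, 0.5, 0.1]
finger_gap: 0.999
grasp_force: 0.0
```

```bash
python3 - <<'E'
from h import *
s=vision.snapshot("top");cv2.imwrite("pics/t3.png",s["frame"][:,:,::-1])
for d in models.recognise("top","tin_a"):
    uv=np.array(d["position"])*[640,400];print(uv.round(),ray(s,uv,100).round())
print(proj(s,[[522,-104,115],[498,-305,100]]))
E
```

```text
[160. 186.] [534. 299. 100.]
[193. 268.] [370. 236. 100.]
[263. 251.] [401.  98. 100.]
[270. 139.] [623.  80. 100.]
[462. 201.] [ 493. -299.  100.]
[364. 189.] [ 520. -105.  100.]
[[364.28713903 187.55674846]
 [464.7244261  198.28059809]]
```

View pics/t3.png

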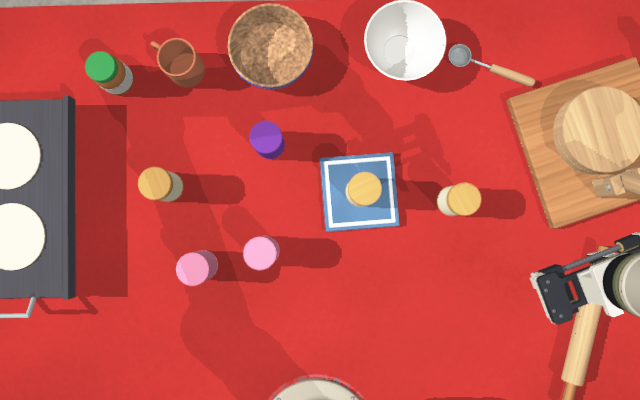

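The full tin stands centred on the tile, with its lid at (364,188) as predicted. The empty tins stand at their original places, (464,199) and (155,183), and the arm is clear of everything.

```bash
python3 -c "
from h import *
print(r.close_job())"
```

```text
the job is handed in; nothing more can be done
None
```

The full tin (about 0.41 kg) was the middle one and now stands in the centre of the blue tile; the right-hand tin was empty and is back in its place, the left-hand one I didn't need to lift, and the job is handed in.

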